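# Make up two sampling kits

### The job

Make up the two kits in the grey trays. The long three-bay tray gets a small reagent bottle in the bay next to its carrying tab, the petri dish in the middle bay and the conical flask in the far end bay; the short two-bay tray gets the other reagent bottle in the bay next to its tab and the bench timer in the far bay. Stand each thing upright (the dish flat) on the floor of its bay, well centred in it, without knocking the flask or a bottle over on the way.

Things in the scene. Friction and masses are not known exactly. Their poses are not given: they have to be found in the camera images.
- long_tray: Long grey tray, three bays in a row, fixed: 104 x 292 mm, floor 4 mm thick, rim 10 mm and dividers 9 mm high; a flat round carrying tab juts 35 mm from its +y end. Origin: centre of the underside; y along the row towards the tab, z up. Bays 92 (y) x 96 mm (x) inside, centres at y = +0.096 (tab bay), 0, -0.096 m (far bay), x = 0; bay floor z = 0.004 m. Yaw within 0.2 rad of world y.
- short_tray: Short grey tray, two bays, fixed: 104 x 196 mm, floor 4 mm thick, rim 10 mm and divider 9 mm high; a flat round carrying tab juts 35 mm from its +y end. Origin: centre of the underside; y along the row towards the tab, z up. Bays 92 (y) x 96 mm (x) inside, centres at y = +0.048 (tab bay) and -0.048 m (far bay), x = 0; bay floor z = 0.004 m. Yaw within 0.8 rad. Trays may swap sides.
- flask_mid (a point): Clear conical glass flask with some pale grains in it, standing upright: 64 mm across the foot, 104 mm high, narrowing upward; grip it near the top, about 36 mm above this point, where it is solid to 41 mm across (wider than the glass looks), so open to 55 mm or more. This point: on its axis, 52 mm above its underside; z up along its axis.
- dish_mid (a point): Closed clear petri dish lying flat: round, 55 to 59 mm across the fingers, 15 mm high, its lid fixed on. This point: its centre, 7.5 mm above its underside; z up.
- timer_mid (a point): White digital bench timer standing upright: 33 mm deep (x), 66 mm wide (y), 58 mm high; front with display and keys to its -x, leaning back; the sides 66 mm apart are parallel and can be gripped. This point: centre of its footprint, 29 mm above its underside; z up.
- bottle_1_mid (a point): Small round white reagent bottle with a black screw cap, standing upright: body 36 mm across up to 50 mm height, cap about 29 mm across, 66 mm high in all. This point: on its axis, 33 mm above its underside; z up. The two bottles are alike and interchangeable.
- bottle_2_mid (a point): Small round white reagent bottle with a black screw cap, standing upright: body 36 mm across up to 50 mm height, cap about 29 mm across, 66 mm high in all. This point: on its axis, 33 mm above its underside; z up. The two bottles are alike and interchangeable.
Mind the look-alikes: they are no part of the job. There is more than one size of the part that bears timer_mid; the job needs the middle-sized.

How it is judged:
At the end, for the whole second after the job is handed in: Long tray: a bottle in the tab bay, dish in the middle, flask in the far bay; short tray: the other bottle in the tab bay, timer in the far bay. Each within 15 mm of its bay centre along and across, within 6 mm in height of the bay floor, upright within 0.12 rad, released, at rest (x of dish_mid in the frame of long_tray between -0.015 and 0.015 m and y of dish_mid in the frame of long_tray between -0.015 and 0.015 m and z of dish_mid in the frame of long_tray between 0.0055 and 0.0175 m and angle between each of dish_mid, flask_mid, timer_mid's own z axis and vertical below 0.12 rad and x of flask_mid in the frame of long_tray between -0.015 and 0.015 m and y of flask_mid in the frame of long_tray between -0.111 and -0.081 m and z of flask_mid in the frame of long_tray between 0.05 and 0.062 m and x of timer_mid in the frame of short_tray between -0.015 and 0.015 m and y of timer_mid in the frame of short_tray between -0.063 and -0.033 m and z of timer_mid in the frame of short_tray between 0.027 and 0.039 m and (((x of bottle_1_mid in the frame of long_tray between -0.015 and 0.015 m and y of bottle_1_mid in the frame of long_tray between 0.081 and 0.111 m and z of bottle_1_mid in the frame of long_tray between 0.031 and 0.043 m and angle between bottle_1_mid's own z axis and vertical below 0.12 rad) and (x of bottle_2_mid in the frame of short_tray between -0.015 and 0.015 m and y of bottle_2_mid in the frame of short_tray between 0.033 and 0.063 m and z of bottle_2_mid in the frame of short_tray between 0.031 and 0.043 m and angle between bottle_2_mid's own z axis and vertical below 0.12 rad)) or ((x of bottle_2_mid in the frame of long_tray between -0.015 and 0.015 m and y of bottle_2_mid in the frame of long_tray between 0.081 and 0.111 m and z of bottle_2_mid in the frame of long_tray between 0.031 and 0.043 m and angle between bottle_2_mid's own z axis and vertical below 0.12 rad) and (x of bottle_1_mid in the frame of short_tray between -0.015 and 0.015 m and y of bottle_1_mid in the frame of short_tray between 0.033 and 0.063 m and z of bottle_1_mid in the frame of short_tray between 0.031 and 0.043 m and angle between bottle_1_mid's own z axis and vertical below 0.12 rad))) and linear speed of each of dish, flask, timer, bottle_1, bottle_2 below 0.02 m/s); the robot touches nothing.
It fails at once if the flask or a bottle is knocked over (tilted more than 0.8 rad) (angle between any of flask_mid, bottle_1_mid, bottle_2_mid's own z axis and vertical above 0.8 rad).
It also fails if it takes over 125 s, if anything falls off the work surface, if the arm or the gripper's body presses on something with over 40 N, if the wrist force passes 120 N, or if a joint passes its speed limit or range.

### The arm

A 6-joint arm with a two-finger parallel gripper is mounted at the origin on a cart in front of the work surface, level with it; the furniture and walls round the work are solid. World frame = base frame: x ahead of the robot, y to its left, z up, the work surface at z = 0. Lengths are in m, angles in rad, forces in N, time in s.
With the tool pointing down it reaches from about 0.375 to 0.9 m from the base axis. Payload 3.1 kg.
Tool frame: the origin (TCP) lies midway between the tips of the shut fingers; the grasp point (between the pads) lies pinch_z behind it (pinch_z is the distance from the TCP to the grasp point, in m); y points along the fingers, z is the direction in which the jaws open and shut, and the axes are right-handed (so a half turn about y gives the same grasp; the last joint's range is limited). The gripper opens to 87 mm and grips with 3 to 60 N. Pads are 19 mm wide; open, the fingers measure 117 mm over their backs; the gripper's body (75 mm by 190 mm) begins 51 mm behind the grasp point.
Start: joints at [1.048, 0.527, 1.433, -0, 1.181, -0.178], TCP at [0.211, 0.588, 0.223] pointing down, gripper open.
Joint ranges: [-3.08, 3.08], [-0.75, 2.2], [0.22, 2.44], [-1.43, 4.57], [0, 2.65], [-2.85, 2.85]. Speed limits (rad/s): [2.79, 2.79, 3.14, 3.14, 3.14, 3.14].

### API

Orientations are given as a unit quaternion [x, y, z, w].
In Python, from rig import get_obs, camera, hand_in, pinch_z gives the robot as it stands. The module is installed in compiled form; this text tells all that it offers.
- The arm moves only by the tool arm_command, never from a script. Its argument "plan" is a list of rows, each a list of 2 entries, a list of its own where there are three numbers: the shift along the world's x, y, z in units of 25 mm (1.0 is 25 mm), then the turn about the world's z in units of 5 degrees (1.0 is 5 degrees). A call has 1 to 5 rows; each row is the pose to reach, as a shift and turn from the pose commanded when the call began; what a row does not reach only later rows make up. A row lasts 1/10 s, in which the tool goes at most 50 mm and 8.59 degrees, less where a joint would pass 70% of its speed; a pose out of reach is approached as far as the arm can. A call with a gripper value outside its range is refused whole. "fingers" is the opening, from -1 (shut) to 1 (fully open), set as the call begins (left out, the last holds). The fingers move at their own pace and stop on an object; "force" is the grip in N (left out, the last holds). Time passes only in rows, so rows that repeat a pose let the fingers close. It gives the time, the measured TCP pose, the force and the opening at its end, in the units of the state.
- get_obs(): the state, without advancing time (a new reading comes with each control period).
- camera(name): name is "scene" or "top"; returns a dict with "pixels" (400x640x3 uint8, red, green, blue), "camera_matrix" (3x3 intrinsics, pixels), "R" (3x3) and "t" (3): a world point X has camera coordinates R X + t. Camera axes: x right, y down, z forward; pixel columns grow to the right and rows downward; lengths in m; the calibration is good to about 2 mm. A picture is of the moment at which its call begins. There is no depth.
- hand_in(): hands the job in, once; it reports no verdict.
The state is a dict: "time": time; "q": joint angles; "joint_velocities": joint speeds; "joint_torque": joint torques, N m; "position": TCP position; "tool_rot": TCP orientation; "ft_force": force on the tool from outside, world axes, zero at the start; "moment": the same for the moment, N m; "grip_width": finger opening in m.
Only numpy, scipy, OpenCV 4.12 (cv2) and the standard library are available. Lean on these libraries where they do the work, as an engineer would, in place of code of your own. Each camera call takes 0.05 s, during which the arm holds its last target.

## Working session

There is one attempt and no reset: what is moved stays moved. The work goes in short steps, Python scripts to look and compute and a tool call to move; the robot and the scene stay as the last step left them, time stands still between calls to the robot, and variables do not carry over. Pictures are saved under pics/ and viewed, and the job is handed in when it is done.

Besides the shell and the picture viewer there is one more tool, called after "Emit:" in YAML: its name, and indented under it one key for each argument. arm_command: Moves the arm, as the interface text tells. Its arguments: {"type":"object","properties":{"plan":{"type":"array"},"fingers":{"type":"number"},"force":{"type":"number"}},"required":["plan"]}

```bash
mkdir -p pics; ls; python3 - <<'E'
from rig import get_obs, camera, pinch_z
import cv2
print(get_obs(), pinch_z)
for n in ("scene","top"):
    c=camera(n); cv2.imwrite(f"pics/{n}0.png",c["pixels"][:,:,::-1]); print(n,c["camera_matrix"],c["R"],c["t"])
E
```

```text
pics
{'time': 0.0, 'q': array([ 1.04748565e+00,  5.28441457e-01,  1.43389823e+00, -1.23232320e-05,
        1.18139301e+00, -1.78493166e-01]), 'joint_velocities': array([ 0.00053958,  0.00142205, -0.00090627,  0.00223518, -0.00113873,
        0.00115524]), 'joint_torque': array([-1.69538256e-03, -4.40046501e+01, -1.76589614e+01,  6.31876267e-02,
        5.82797604e-02, -1.48864947e-04]), 'position': array([0.21086649, 0.58757848, 0.22158811]), 'tool_rot': array([ 0.69733527, -0.12156293,  0.12105033, -0.69591148]), 'ft_force': array([-0.17267122,  0.26449389, -0.77073841]), 'moment': array([-0.01084703,  0.02273607, -0.02634926]), 'grip_width': 0.08744143717057881} 0.0187
scene [[513.70553694   0.         318.62941367]
 [  0.         513.70553694 200.58090498]
 [  0.           0.           1.        ]] [[ 0.86371055 -0.50372044 -0.01642571]
 [-0.326494   -0.53440443 -0.779624  ]
 [ 0.38393458  0.67873237 -0.62603244]] [-0.47477614  0.17573415  1.14683935]
top [[492.26231859   0.         323.67301712]
 [  0.         492.26231859 205.37890588]
 [  0.           0.           1.        ]] [[ 0.02190279 -0.99950619  0.02253102]
 [-0.99479107 -0.02403252 -0.09906143]
 [ 0.09955399 -0.02024393 -0.99482621]] [-0.0896826   0.52535408  1.39800783]
```

View pics/top0.png

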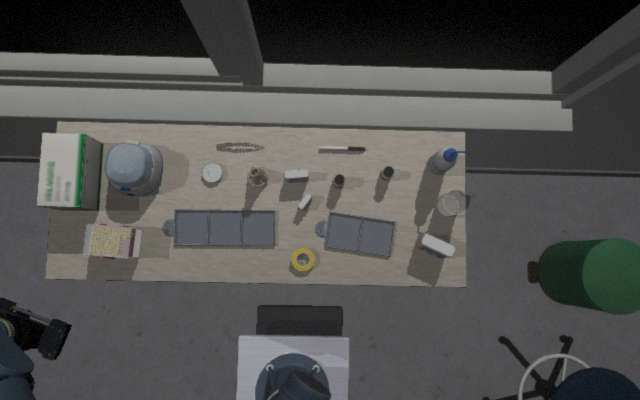

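View pics/scene0.png

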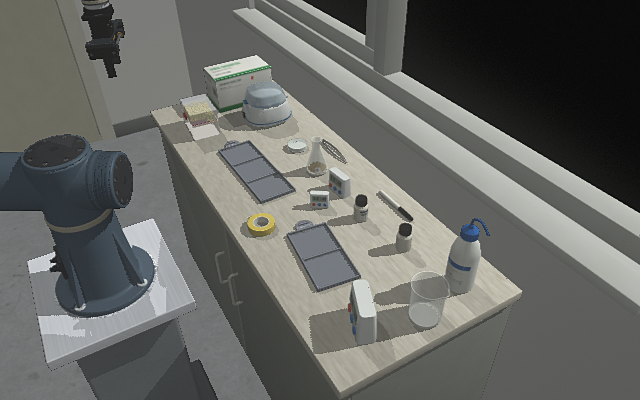

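The top view shows the long tray at about (224,228), the short tray at (360,235) and the dish at (212,174). The flask is at (257,177) and the bottles' caps are at (339,181) and (387,173).

Look-alikes:
- **Timers:** (297,175), (305,202) and (437,244).
- **Flask:** the beaker at (450,203).
- **Bottle:** the wash bottle at (445,160).
- **Dish:** the tape at (303,260).

Next I'll check these in close crops.

```bash
cat > h.py <<'E'
import numpy as np, cv2
from rig import get_obs, camera, pinch_z
def ray(c,u,v):
    K,R,t=c["camera_matrix"],c["R"],c["t"]
    d=R.T@np.linalg.solve(K,[u,v,1.]); o=-R.T@t
    return o,d
def onz(c,u,v,z):
    o,d=ray(c,u,v); return o+d*(z-o[2])/d[2]
def proj(c,X):
    p=c["camera_matrix"]@(c["R"]@np.array(X,float)+c["t"]); return p[:2]/p[2]
def crop(c,x0,y0,x1,y1,s,name,gain=1.5):
    im=c["pixels"][y0:y1,x0:x1,::-1]
    im=cv2.convertScaleAbs(im,alpha=gain)
    cv2.imwrite("pics/"+name,cv2.resize(im,None,fx=s,fy=s,interpolation=cv2.INTER_CUBIC))
E
python3 - <<'E'
from h import *
c=camera("top"); crop(c,160,130,320,250,5,"t1.png"); crop(c,270,150,430,270,5,"t2.png")
c=camera("scene"); crop(c,200,120,360,220,5,"s1.png"); crop(c,270,170,430,290,5,"s2.png")
E
```

```text
(no output)
```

View pics/t1.png

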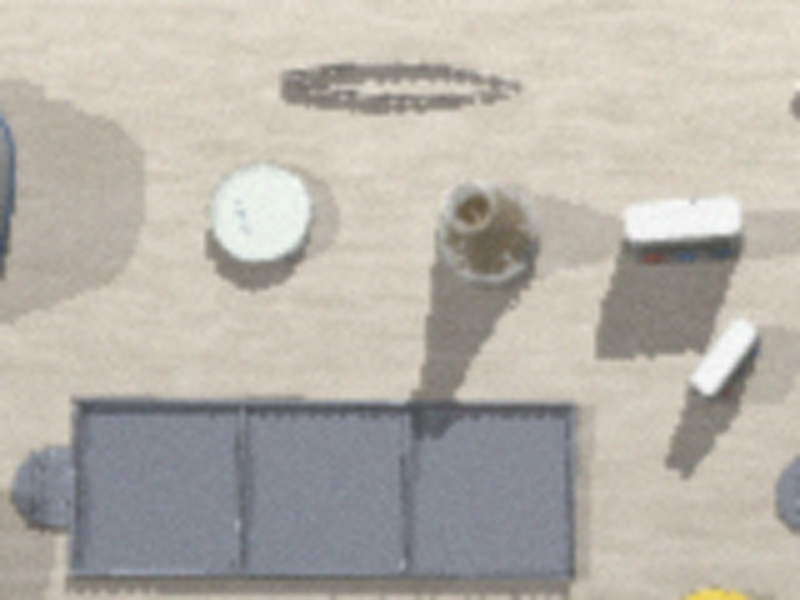

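View pics/t2.png

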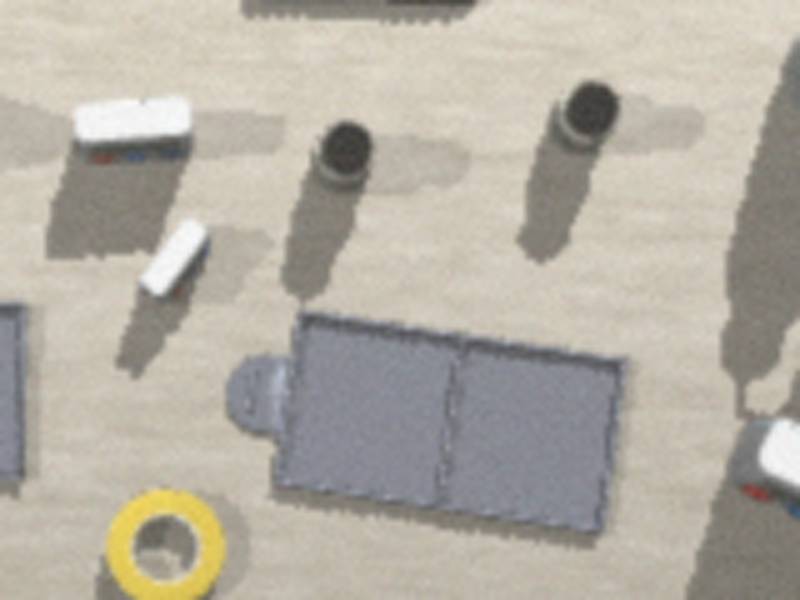

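View pics/s1.png

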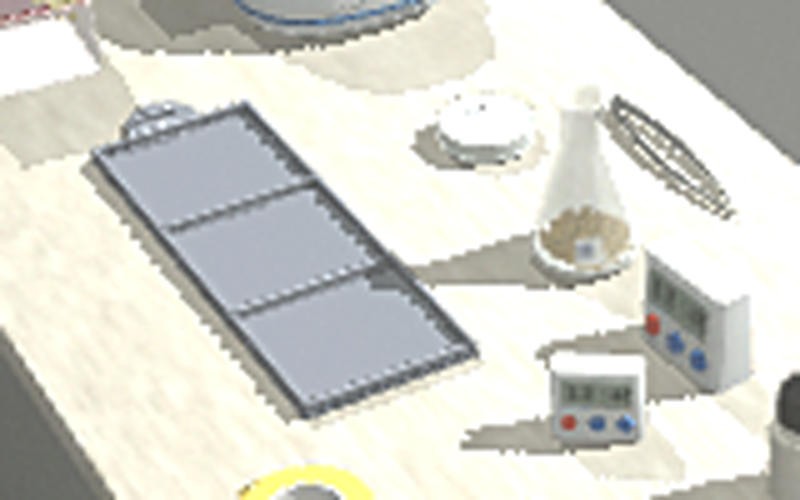

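View pics/s2.png

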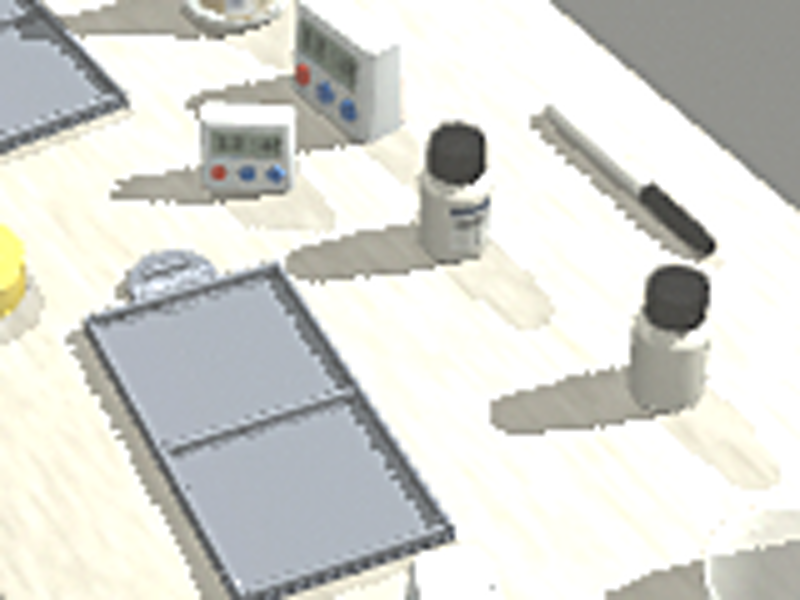

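The crops confirm the choice. The timer at (297,175) is the middle-sized one, with the small one at (305,202) and the big one at (437,244). The flask has grains, the dish is closed, and there are two black-capped bottles. Now I'll measure.

```bash
cat > meas.py <<'E'
from h import *
def blobs(mask,amin):
    cs,_=cv2.findContours(mask.astype(np.uint8),cv2.RETR_EXTERNAL,cv2.CHAIN_APPROX_NONE)
    return [c for c in cs if cv2.contourArea(c)>amin]
E
python3 - <<'E'
from meas import *
c=camera("top"); im=c["pixels"].astype(int); r,g,b=im[...,0],im[...,1],im[...,2]
roi=np.zeros(im.shape[:2],bool); roi[130:282,150:420]=1
m=roi&(b-r>3)&(r<130)
m=cv2.morphologyEx(m.astype(np.uint8),cv2.MORPH_OPEN,np.ones((3,3)))
for k in blobs(m,800):
    print("tray-ish",cv2.boundingRect(k),cv2.contourArea(k))
    # drop tab: opening with big kernel
    mm=np.zeros_like(m); cv2.drawContours(mm,[k],-1,1,-1)
    mm=cv2.morphologyEx(mm,cv2.MORPH_OPEN,np.ones((23,23)) if cv2.contourArea(k)>9e9 else cv2.getStructuringElement(cv2.MORPH_ELLIPSE,(21,21)))
    kk=max(blobs(mm,500),key=cv2.contourArea)
    P=np.array([onz(c,p[0][0],p[0][1],0.01)[:2] for p in kk],np.float32)
    print(cv2.minAreaRect(P), cv2.minAreaRect(kk))
    T=np.array([p[0] for p in k if not mm[p[0][1],p[0][0]]])
    print(" tabpx",T.mean(0))
# caps
m=roi&(im.max(2)<45); 
for k in blobs(m,40):
    (u,v),s,a=cv2.minAreaRect(k); print("dark",u,v,s,onz(c,u,v,0.066))
# white timers
m=roi&(im.min(2)>185)
for k in blobs(m,30):
    R=cv2.minAreaRect(k); print("white",R,onz(c,*R[0],0.058)[:2])
    print(cv2.minAreaRect(np.array([onz(c,p[0][0],p[0][1],0.058)[:2] for p in k],np.float32)))
print(im[175,297],im[174,212],im[181,339],im[228,224],im[160,300])
E
```

```text
tray-ish (316, 215, 78, 41) 2122.5
((0.4455457329750061, -0.17938372492790222), (0.20174475014209747, 0.09463081508874893), 82.77534484863281) ((357.8410949707031, 234.72618103027344), (69.22554779052734, 32.43711471557617), 8.53076457977295)
 tabpx [352.33027523 232.31192661]
tray-ish (163, 210, 112, 36) 3283.5
((0.4574751853942871, 0.2141171097755432), (0.09574615955352783, 0.2982639968395233), 1.2824119329452515) ((222.5, 227.5), (33.0, 103.0), 90.0)
 tabpx [216.2244898  222.08843537]
[159 159 159] [158 163 158] [40 42 42] [90 90 99] [141 136 126]
```

```bash
python3 - <<'E'
from meas import *
c=camera("top"); s=camera("scene")
def o(u,v,x0,y0): return (u+.5)/5-.5+x0,(v+.5)/5-.5+y0
for name,cs,x0,y0 in (("long",[(77,401),(577,404),(574,577),(70,577)],160,130),("short",[(303,313),(626,357),(601,533),(276,488)],270,150)):
    P=np.array([onz(c,*o(u,v,x0,y0),0.010)[:2] for u,v in cs])
    e=np.roll(P,-1,0)-P
    print(name,P.round(4).tolist(),"ctr",P.mean(0),"len",np.linalg.norm(e,axis=1))
    d=(P[0]-P[1])+(P[3]-P[2]); print(" yaw",np.arctan2(-d[0],d[1]))
# scene check: corners
for name,cs,x0,y0 in (("long",[(245,103),(480,352),(305,416),(92,155)],200,120),("short",[(280,266),(453,533),(240,600),(87,322)],270,170)):
    P=np.array([onz(s,*o(u,v,x0,y0),0.010)[:2] for u,v in cs])
    e=np.roll(P,-1,0)-P
    print("scene",name,P.round(4).tolist(),"ctr",P.mean(0),"len",np.linalg.norm(e,axis=1))
im=c["pixels"].astype(int); roi=np.zeros(im.shape[:2],bool); roi[130:282,150:420]=1
g=cv2.GaussianBlur(c["pixels"],(3,3),0).astype(int)
m=roi&(g.min(2)>143)&((g[...,0]-g[...,2])<8)
for k in blobs(m,30):
    R=cv2.minAreaRect(k); Q=cv2.minAreaRect(np.array([onz(c,p[0][0],p[0][1],0.058)[:2] for p in k],np.float32))
    print("white",R,Q,cv2.contourArea(k)); print("   at dish h",onz(c,*R[0],0.015))
m=roi&(g.max(2)<62)
for k in blobs(m,40):
    (u,v),q,a=cv2.minAreaRect(k); print("dark",u,v,q,onz(c,u,v,0.066))
E
```

```text
long [[0.5056, 0.3541], [0.5108, 0.0639], [0.4101, 0.0625], [0.4036, 0.3528]] ctr [0.45753946 0.20830341] len [0.29018957 0.10074253 0.29041745 0.10203592]
 yaw 0.02011260460330327
short [[0.5094, -0.0975], [0.488, -0.2873], [0.3851, -0.2735], [0.407, -0.0839]] ctr [ 0.4473822 -0.1855387] len [0.19107732 0.1038504  0.19091196 0.10330605]
 yaw -0.11342795919851245
scene long [[0.5063, 0.351], [0.5107, 0.0552], [0.4073, 0.0546], [0.4044, 0.3458]] ctr [0.45718033 0.20165052] len [0.2958145  0.10346544 0.29119386 0.10196186]
scene short [[0.5111, -0.1007], [0.4849, -0.2927], [0.3853, -0.2778], [0.4106, -0.0874]] ctr [ 0.44796541 -0.18965218] len [0.19381965 0.10066892 0.19208205 0.10138272]
white ((304.3199768066406, 200.24000549316406), (4.400000095367432, 15.600000381469727), 36.869895935058594) ((0.5375216603279114, -0.02181895636022091), (0.012498126365244389, 0.04430137574672699), 54.73725891113281) 54.0
   at dish h [ 0.54220275 -0.02096512  0.015     ]
white ((296.03448486328125, 172.91380310058594), (6.80972957611084, 22.339237213134766), 85.2363510131836) ((0.6151580214500427, 0.0037542879581451416), (0.019617654383182526, 0.06354104727506638), 6.307048797607422) 124.5
   at dish h [0.62227345 0.00541428 0.015     ]
white ((211.5, 172.0), (16.0, 17.0), 90.0) ((0.611659586429596, 0.24328507483005524), (0.04592291638255119, 0.048135366290807724), 1.4944590330123901) 225.0
   at dish h [0.61863836 0.25236696 0.015     ]
dark 338.5 180.0 (8.0, 7.0) [ 0.59661441 -0.11717681  0.066     ]
dark 388.0 172.0 (8.0, 8.0) [ 0.62315498 -0.25756849  0.066     ]
```

```bash
python3 - <<'E'
from meas import *
from scipy.spatial.transform import Rotation as Ro
c=camera("top"); s=camera("scene")
def o(u,v,x0,y0): return (u+.5)/5-.5+x0,(v+.5)/5-.5+y0
def two(p,q):
    (o1,d1),(o2,d2)=ray(c,*p),ray(s,*q)
    d1/=np.linalg.norm(d1);d2/=np.linalg.norm(d2)
    A=np.stack([d1,-d2],1); x=np.linalg.lstsq(A,o2-o1,rcond=None)[0]
    a,b=o1+d1*x[0],o2+d2*x[1]; return (a+b)/2,np.linalg.norm(a-b)
def rep(n,t,sc,z):
    P=o(*t); Q=o(*sc); print(n,"tri",two(P,Q),"top",onz(c,*P,z)[:2],"scene",onz(s,*Q,z)[:2])
rep("flaskmouth",(473,209,160,130),(588,92,200,120),.104)
rep("flaskfoot",(488,238,160,130),(583,256,200,120),.006)
rep("dish",(262,213,160,130),(487,122,200,120),.015)
rep("b1 cap",(346,148,270,150),(459,138,270,170),.066)
rep("b2 cap",(592,107,270,150),(680,281,270,170),.066)
# timer top corners: top: TL BL TR BR (at z=.058)
for p in [(626,206),(629,243),(742,236),(740,197)]:print("timer top",onz(c,*o(*p,160,130),.058)[:2])
for p in [(650,245),(695,238),(748,290),(715,303)]:print("timer scene",onz(s,*o(*p,200,120),.058)[:2])
for p in [(710,390),(750,373)]:print("timer base scene",onz(s,*o(*p,200,120),0)[:2])
ob=get_obs(); R=Ro.from_quat(ob["tool_rot"]).as_matrix(); print(R.round(3))
E
```

```text
flaskmouth tri (array([0.61096165, 0.11522942, 0.10759297]), np.float64(0.006091517085431014)) top [0.6087891  0.11697126] scene [0.61676452 0.11934373]
flaskfoot tri (array([ 0.61058072,  0.12037821, -0.00401466]), np.float64(0.0021218726870902145)) top [0.60806355 0.11965231] scene [0.60472154 0.10775703]
dish tri (array([0.61956335, 0.25098575, 0.0123343 ]), np.float64(0.0022783732554426447)) top [0.61808449 0.2508862 ] scene [0.61875112 0.2468599 ]
b1 cap tri (array([ 0.60059711, -0.11886173,  0.0656001 ]), np.float64(0.0036036566986259897)) top [ 0.59892458 -0.11798379] scene [ 0.60207899 -0.11982354]
b2 cap tri (array([ 0.62766676, -0.25855189,  0.06563153]), np.float64(0.0035817438343308736)) top [ 0.62603253 -0.25754282] scene [ 0.62918947 -0.25942062]
timer top [0.62041502 0.03589238]
timer top [0.59918049 0.03355739]
timer top [ 0.6048378  -0.03053269]
timer top [ 0.62727767 -0.02883001]
timer scene [0.60442358 0.03405178]
timer scene [0.62821535 0.02701044]
timer scene [ 0.62679239 -0.02714531]
timer scene [ 0.60614866 -0.02777551]
timer base scene [ 0.60501152 -0.02600689]
timer base scene [ 0.63102584 -0.02478715]
[[ 0.941 -0.     0.338]
 [-0.338 -0.     0.941]
 [-0.    -1.    -0.   ]]
```

Emit:
arm_command:
  plan:
    - [[1.4,-1.15,0],-1]
    - [[2.8,-2.3,0],-2]
    - [[4.2,-3.45,0],-3]
    - [[5.6,-4.6,0],-4]
    - [[7.0,-5.75,0],-5]
  fingers: 1
  force: 15

```text
time: 0.95
position: [0.3874, 0.4433, 0.2227]
tool_rot: [-0.653, 0.27, -0.27, 0.654]
ft_force: [-0.3, 0.7, -0.7]
grip_width: 0.0872
```

Emit:
arm_command:
  plan:
    - [[1.4,-1.15,0],0]
    - [[2.8,-2.3,0],0]
    - [[4.2,-3.45,0],0]
    - [[5.6,-4.6,0],0]
    - [[7.0,-5.75,0],0]

```text
time: 1.45
position: [0.5626, 0.2993, 0.2227]
tool_rot: [-0.654, 0.269, -0.269, 0.654]
ft_force: [0.4, 0.0, 0.8]
grip_width: 0.0873
```

Emit:
arm_command:
  plan:
    - [[1.2,-1,-0.5],0]
    - [[2.3,-2,-2],0]
    - [[2.3,-2,-3.5],0]
    - [[2.3,-2,-4],0]
    - [[2.3,-2,-4],0]

```text
time: 1.95
position: [0.6165, 0.2504, 0.12]
tool_rot: [0.655, -0.271, 0.267, -0.653]
ft_force: [-0.7, -0.1, 0.5]
grip_width: 0.0868
```

```bash
python3 - <<'E'
from h import *
print(get_obs()["position"])
c=camera("top"); crop(c,140,110,300,230,5,"t3.png")
s=camera("scene"); crop(s,230,80,390,180,5,"s3.png")
print(proj(c,[.619,.250,.015]))
E
```

```text
[0.61652432 0.25042791 0.12004109]
[212.31818918 171.89838333]
```

View pics/s3.png

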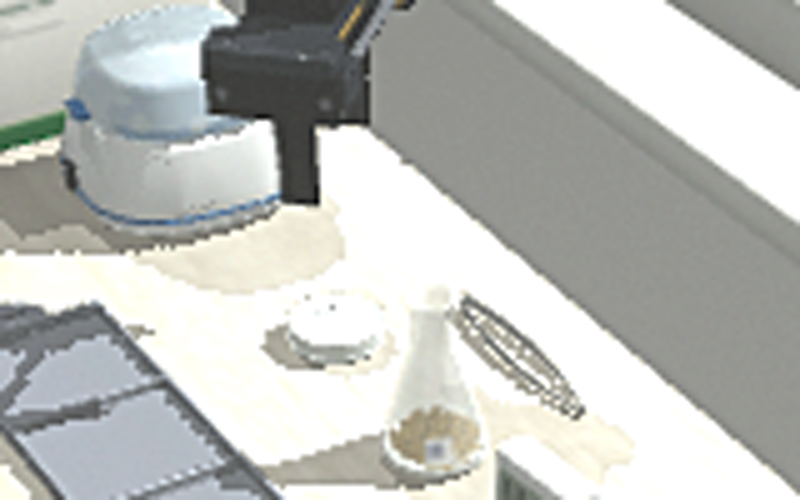

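View pics/t3.png

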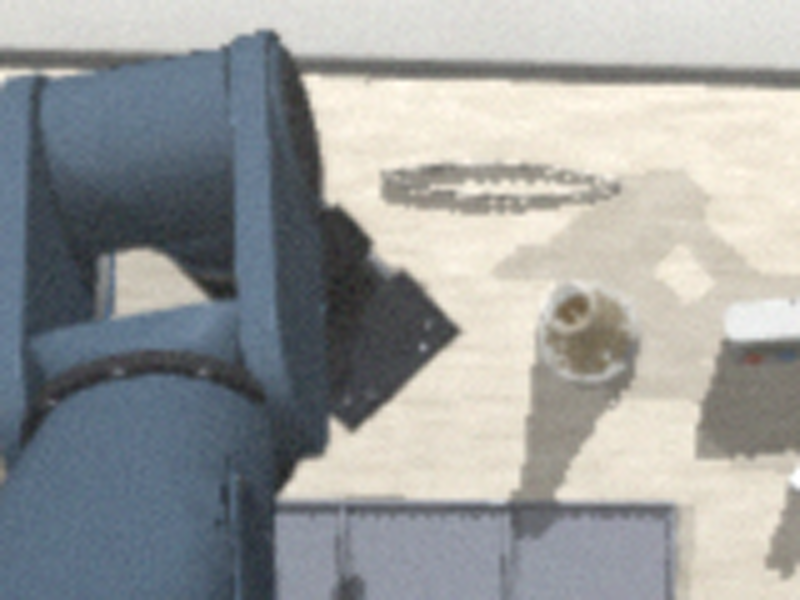

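Emit:
arm_command:
  plan:
    - [[0.1,0,-1.5],0]
    - [[0.1,0,-3],0]
    - [[0.1,0,-4.2],0]
    - [[0.1,0,-4.6],0]
    - [[0.1,0,-4.6],0]

```text
time: 2.55
position: [0.6211, 0.2515, 0.008]
tool_rot: [-0.654, 0.269, -0.269, 0.654]
ft_force: [-0.6, -0.0, 0.8]
grip_width: 0.0872
```

Emit:
arm_command:
  plan:
    - [[0,0,0],0]
    - [[0,0,0],0]
    - [[0,0,0],0]
    - [[0,0,0],0]
    - [[0,0,0],0]
  fingers: -1
  force: 15

```text
time: 3.05
position: [0.6216, 0.2508, 0.0083]
tool_rot: [-0.654, 0.269, -0.27, 0.654]
ft_force: [-0.5, -0.4, 3.7]
grip_width: 0.0555
```

Emit:
arm_command:
  plan:
    - [[0,0,0],0]
    - [[0,0,0],0]
    - [[0,0,0],0]
    - [[0,0,0],0]
    - [[0,0,0],0]

```text
time: 3.55
position: [0.6216, 0.2508, 0.0082]
tool_rot: [-0.654, 0.269, -0.27, 0.654]
ft_force: [-0.7, 0.2, 5.2]
grip_width: 0.0551
```

Emit:
arm_command:
  plan:
    - [[0,0,1],0]
    - [[0,0,2.5],0]
    - [[-1.7,-0.4,3],0]
    - [[-3.4,-0.9,3],0]
    - [[-5,-1.4,3],0]

```text
time: 4.05
position: [0.4945, 0.2154, 0.0829]
tool_rot: [-0.654, 0.269, -0.269, 0.654]
ft_force: [-0.5, -0.8, 0.2]
grip_width: 0.0556
```

Emit:
arm_command:
  plan:
    - [[-1.5,-0.4,0],0]
    - [[-1.5,-0.4,0],0]
    - [[-1.5,-0.4,0],0]

```text
time: 4.35
position: [0.4582, 0.2056, 0.0825]
tool_rot: [0.654, -0.269, 0.269, -0.654]
ft_force: [0.4, 0.4, -0.4]
grip_width: 0.0552
```

```bash
python3 - <<'E'
from h import *
o=get_obs();print(o["position"],o["grip_width"])
s=camera("scene"); crop(s,200,90,340,210,5,"s4.png")
E
```

```text
[0.45816383 0.20560217 0.08248225] 0.05516148073669936
```

View pics/s4.png

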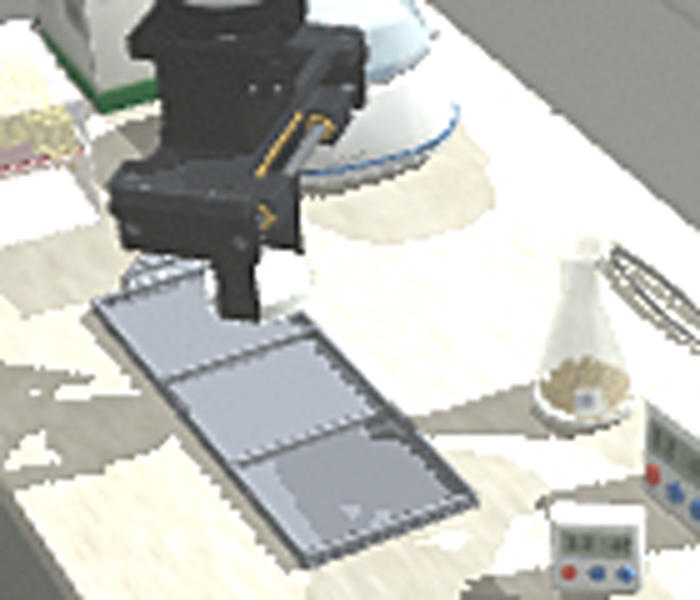

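The dish is held between the fingers, at about (255,150) in the scene view, above the middle bay. I'll lower it now.

Emit:
arm_command:
  plan:
    - [[0,0,-1.4],0]
    - [[0,0,-2.3],0]
    - [[0,0,-2.7],0]
    - [[0,0,-2.8],0]
    - [[0,0,-2.8],0]

```text
time: 4.9
position: [0.4597, 0.2059, 0.0125]
tool_rot: [-0.654, 0.269, -0.269, 0.654]
ft_force: [0.3, 0.3, 0.1]
grip_width: 0.0556
```

Emit:
arm_command:
  plan:
    - [[0,0,0],0]
    - [[0,0,0],0]
    - [[0,0,0],0]
    - [[0,0,0],0]
  fingers: 0.6

```text
time: 5.3
position: [0.459, 0.2058, 0.0131]
tool_rot: [-0.654, 0.269, -0.269, 0.654]
ft_force: [-0.7, 0.4, 0.6]
grip_width: 0.069
```

Emit:
arm_command:
  plan:
    - [[0,0,1],0]
    - [[0,0,2.5],0]
    - [[0,0,4],0]
    - [[0,0,5],0]

```text
time: 5.7
position: [0.4594, 0.2059, 0.14]
tool_rot: [-0.653, 0.268, -0.27, 0.654]
ft_force: [0.2, 0.4, 0.1]
grip_width: 0.0701
```

```bash
python3 - <<'E'
from h import *
o=get_obs();print(o["position"],o["grip_width"])
s=camera("scene"); crop(s,200,110,340,210,5,"s5.png")
E
```

```text
[0.45935305 0.20587411 0.14004784] 0.07008450312464583
```

View pics/s5.png

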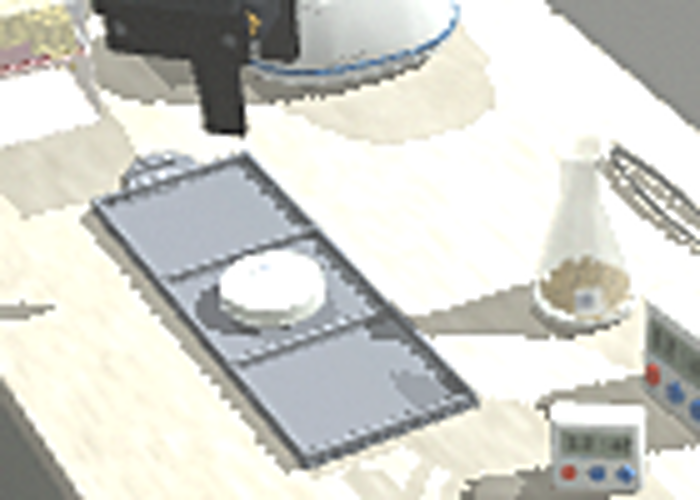

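Emit:
arm_command:
  plan:
    - [[1.5,-0.9,0.4],0]
    - [[3,-1.8,0.4],0]
    - [[4.5,-2.7,0.4],0]
    - [[6,-3.5,0.4],0]
    - [[6,-3.5,0.4],0]
  fingers: 1

```text
time: 6.25
position: [0.6148, 0.1149, 0.1478]
tool_rot: [-0.653, 0.268, -0.273, 0.654]
ft_force: [0.2, 0.2, 0.0]
grip_width: 0.0867
```

```bash
python3 - <<'E'
from h import *
o=get_obs();print(o["position"],o["grip_width"])
s=camera("scene"); crop(s,250,80,390,200,5,"s6.png"); print((proj(s,[.610,.1175,.104])-[250,80])*5,(proj(s,o["position"])-[250,80])*5)
t=camera("top"); crop(t,170,120,310,240,5,"t6.png")
E
```

```text
[0.61477086 0.11490664 0.14777906] 0.08670902587338532
[326.93713058 295.014979  ] [335.45045259 224.47408171]
```

View pics/s6.png

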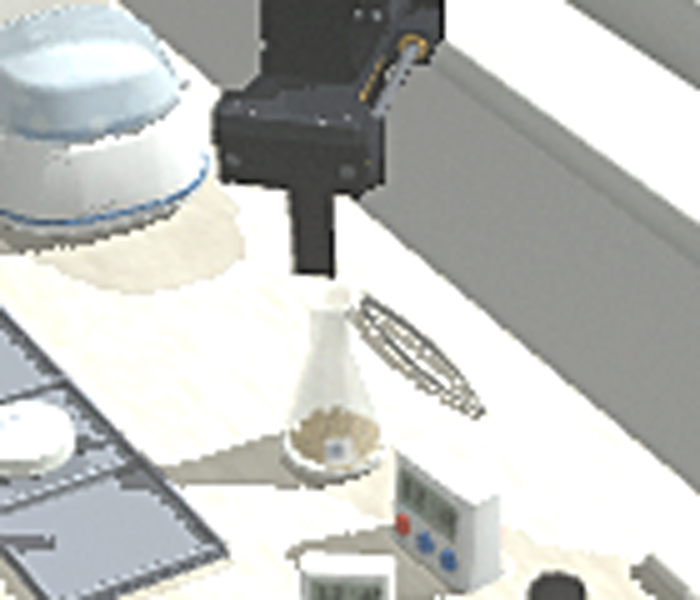

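View pics/t6.png

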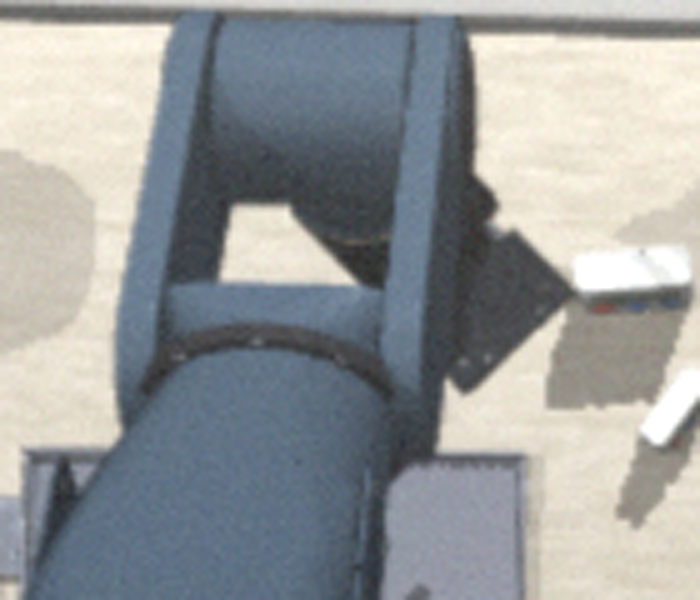

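```bash
python3 - <<'E'
from h import *
o=get_obs();p=o["position"];print(p)
s=camera("scene")
for d in (.043,.051,.058):
    print(((proj(s,p+np.array([-.702*d,-.712*d,0]))+.5-[250,80])*5-.5).round(1))
for X in ([.611,.1152,.104],[.610,.118,.104],[.615,.115,.104],[.608,.117,.104]): print(X,((proj(s,X)+.5-[250,80])*5-.5).round(1))
E
```

```text
[0.60847592 0.11755587 0.14680322]
[303.8 270.4]
[299.8 278.3]
[296.2 285.3]
[0.611, 0.1152, 0.104] [332.6 298.4]
[0.61, 0.118, 0.104] [328.5 296.6]
[0.615, 0.115, 0.104] [339.2 296.5]
[0.608, 0.117, 0.104] [326.2 298.5]
```

Emit:
arm_command:
  plan:
    - [[0.15,-0.05,-0.5],0]
    - [[0.15,-0.05,-1.5],0]
    - [[0.15,-0.05,-2.4],0]
    - [[0.15,-0.05,-3.1],0]
    - [[0.15,-0.05,-3.1],0]

```text
time: 6.9
position: [0.6088, 0.1178, 0.0667]
tool_rot: [0.655, -0.271, 0.266, -0.653]
ft_force: [-0.7, 1.0, 0.5]
grip_width: 0.0871
```

Emit:
arm_command:
  plan:
    - [[0,0,0],0]
    - [[0,0,0],0]
    - [[0,0,0],0]
    - [[0,0,0],0]
    - [[0,0,0],0]
  fingers: -1
  force: 12

```text
time: 7.4
position: [0.6128, 0.1169, 0.0707]
tool_rot: [-0.654, 0.269, -0.27, 0.654]
ft_force: [0.4, 0.2, -1.1]
grip_width: 0.0548
```

Emit:
arm_command:
  plan:
    - [[0,0,0],0]
    - [[0,0,0],0]
    - [[0,0,0],0]

```text
time: 7.7
position: [0.6127, 0.117, 0.0702]
tool_rot: [-0.654, 0.269, -0.269, 0.654]
ft_force: [0.2, 0.7, 0.9]
grip_width: 0.0406
```

```bash
python3 - <<'E'
from h import *
o=get_obs();print(o["position"],o["grip_width"])
s=camera("scene"); crop(s,250,80,390,200,5,"s7.png")
E
```

```text
[0.6126925  0.11696713 0.07017434] 0.04056654381958273
```

View pics/s7.png

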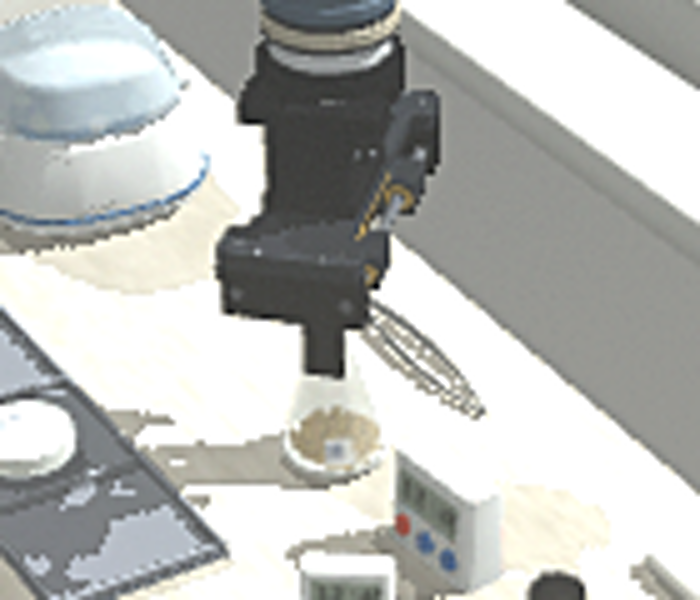

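Emit:
arm_command:
  plan:
    - [[0,0,0],0]
    - [[0,0,0.3],0]
    - [[0,0,0.8],0]
    - [[0,0,1.2],0]
    - [[-0.5,0,1.5],0]

```text
time: 8.25
position: [0.6022, 0.1168, 0.1094]
tool_rot: [-0.653, 0.268, -0.271, 0.655]
ft_force: [-0.3, -0.5, 0.2]
grip_width: 0.0406
```

Emit:
arm_command:
  plan:
    - [[-1,0,0],0]
    - [[-2.2,-0.1,0],0]
    - [[-3.4,-0.2,0],0]
    - [[-4.5,-0.3,0],0]
    - [[-5.3,-0.3,0],0]

```text
time: 8.75
position: [0.4639, 0.1094, 0.1082]
tool_rot: [0.654, -0.27, 0.268, -0.654]
ft_force: [-0.2, 1.0, -0.8]
grip_width: 0.0404
```

Emit:
arm_command:
  plan:
    - [[-0.3,0,0],0]
    - [[-0.3,0,-0.4],0]
    - [[-0.3,0,-0.9],0]
    - [[-0.3,0,-1.1],0]
    - [[-0.3,0,-1.1],0]

```text
time: 9.25
position: [0.4606, 0.1094, 0.0791]
tool_rot: [0.654, -0.269, 0.269, -0.654]
ft_force: [-0.8, -0.1, -0.5]
grip_width: 0.0408
```

```bash
python3 - <<'E'
from h import *
o=get_obs();print(o["position"],o["grip_width"])
s=camera("scene"); crop(s,210,90,350,210,5,"s8.png")
print(get_obs()["position"])
E
```

```text
[0.46057146 0.10937019 0.07914162] 0.04084226627053803
[0.46060599 0.1094031  0.07952722]
```

View pics/s8.png

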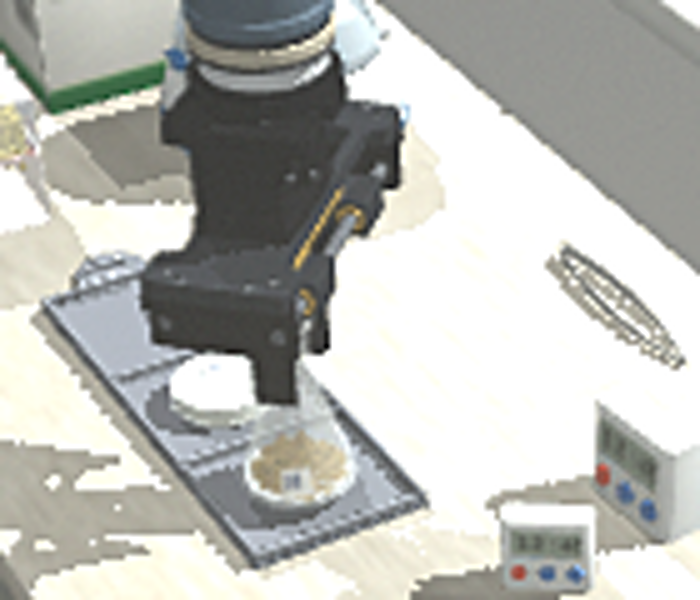

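The flask is held upright over the far bay, with its foot at about (270,184) in the scene view.

Emit:
arm_command:
  plan:
    - [[0,0,-0.1],0]
    - [[0,0,-0.18],0]
    - [[0,0,-0.18],0]
    - [[0,0,-0.18],0]

```text
time: 9.7
position: [0.46, 0.1095, 0.0756]
tool_rot: [-0.654, 0.269, -0.269, 0.654]
ft_force: [0.5, 1.1, -1.1]
grip_width: 0.0407
```

Emit:
arm_command:
  plan:
    - [[0,0,0],0]
    - [[0,0,0],0]
    - [[0,0,0],0]
    - [[0,0,0],0]
    - [[0,0,0],0]
  fingers: 0.9

```text
time: 10.2
position: [0.46, 0.1095, 0.0756]
tool_rot: [-0.654, 0.269, -0.269, 0.654]
ft_force: [0.4, 0.3, 0.5]
grip_width: 0.0728
```

Emit:
arm_command:
  plan:
    - [[0,0,0.5],0]
    - [[0,0,1.5],0]
    - [[0,0,2.8],0]
    - [[0,0,4],0]
    - [[0,0,4],0]

```text
time: 10.7
position: [0.4627, 0.1096, 0.179]
tool_rot: [-0.653, 0.266, -0.272, 0.655]
ft_force: [0.1, 0.2, -0.1]
grip_width: 0.0825
```

```bash
python3 - <<'E'
from h import *
o=get_obs();print(o["position"],o["grip_width"])
s=camera("scene"); crop(s,210,70,350,210,4,"s9.png")
E
```

```text
[0.46266447 0.10956475 0.17902102] 0.08252163555240055
```

View pics/s9.png

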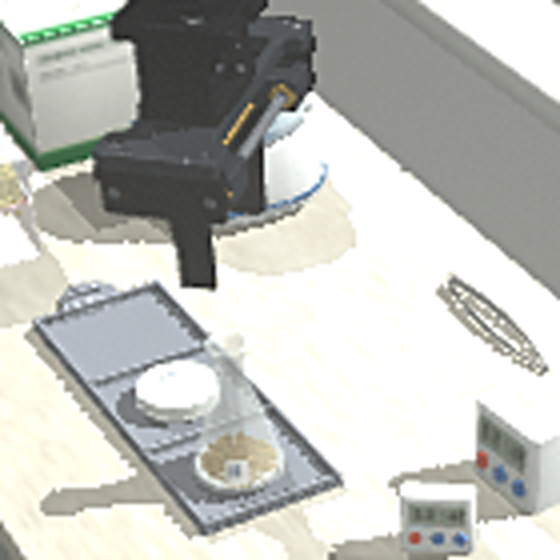

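Emit:
arm_command:
  plan:
    - [[1.2,-0.8,0],1.5]
    - [[2.4,-1.7,0],3]
    - [[3.6,-2.6,0],4.5]
    - [[4.8,-3.4,0],6]
    - [[6,-4.26,0],7.5]
  fingers: 1

```text
time: 11.25
position: [0.6099, 0.0023, 0.1736]
tool_rot: [-0.706, 0.044, -0.042, 0.706]
ft_force: [-0.5, -0.0, 0.6]
grip_width: 0.0867
```

Emit:
arm_command:
  plan:
    - [[0,0,-0.5],1.4]
    - [[0,0,-1.5],2.7]
    - [[0,0,-2.5],2.7]
    - [[0,0,-3],2.7]
    - [[0,0,-3],2.7]

```text
time: 11.75
position: [0.6076, 0.0033, 0.0974]
tool_rot: [-0.706, -0.036, 0.041, 0.707]
ft_force: [-0.1, -0.3, -0.3]
grip_width: 0.087
```

```bash
python3 - <<'E'
from h import *
from scipy.spatial.transform import Rotation as Ro
s=camera("scene"); o=get_obs();p=o["position"]; R=Ro.from_quat(o["tool_rot"]).as_matrix(); print(p,R[:,2].round(3))
crop(s,260,110,400,210,5,"s10.png")
def pj(X): return ((proj(s,X)+.5-[260,110])*5-.5).round(0)
for d in(.043,-.043): print(pj(p+R[:,2]*d))
t=camera("top"); crop(t,240,120,380,240,5,"t10.png")
E
```

```text
[0.60892049 0.00314302 0.0990381 ] [-0.109  0.994  0.001]
[338. 220.]
[441. 295.]
```

View pics/s10.png

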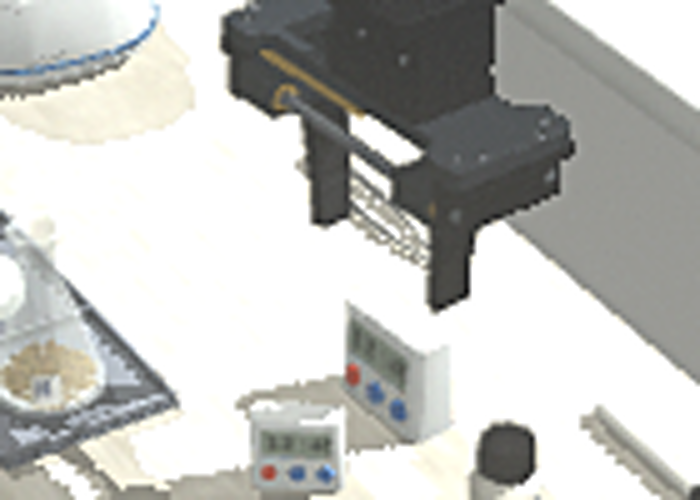

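View pics/t10.png

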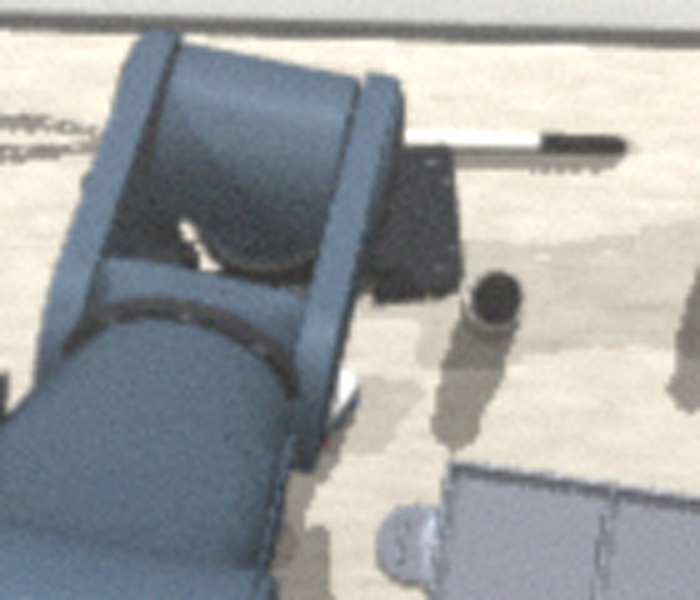

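Emit:
arm_command:
  plan:
    - [[0.08,0,-0.8],0]
    - [[0.08,0,-1.8],0]
    - [[0.08,0,-2.8],0]
    - [[0.08,0,-3.2],0]
    - [[0.08,0,-3.2],0]

```text
time: 12.35
position: [0.6116, 0.0031, 0.0201]
tool_rot: [-0.706, -0.038, 0.039, 0.706]
ft_force: [-0.3, 0.6, 0.1]
grip_width: 0.0872
```

Emit:
arm_command:
  plan:
    - [[0,0,0],0]
    - [[0,0,0],0]
    - [[0,0,0],0]
    - [[0,0,0],0]
    - [[0,0,0],0]
  fingers: -1
  force: 20

```text
time: 12.85
position: [0.6127, 0.0029, 0.0216]
tool_rot: [0.706, 0.039, -0.038, -0.706]
ft_force: [-0.6, 0.0, 4.9]
grip_width: 0.066
```

```bash
python3 - <<'E'
from h import *
s=camera("scene"); o=get_obs();print(o["position"],o["grip_width"])
crop(s,260,110,400,210,5,"s11.png")
E
```

```text
[0.61268255 0.00287614 0.02161199] 0.06561529065396779
```

View pics/s11.png

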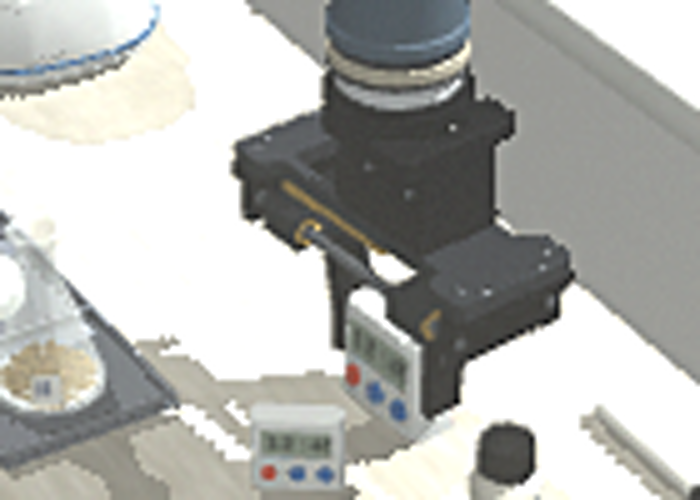

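Emit:
arm_command:
  plan:
    - [[0,0,0.8],0]
    - [[0,0,2],0]
    - [[0,0,3.2],0]
    - [[-0.7,-1,3.6],-0.5]
    - [[-1.6,-2.2,3.6],-1]

```text
time: 13.4
position: [0.5739, -0.0522, 0.1127]
tool_rot: [0.708, 0.01, -0.006, -0.706]
ft_force: [0.4, 0.1, -1.3]
grip_width: 0.0657
```

Emit:
arm_command:
  plan:
    - [[-0.9,-1.3,0],-0.5]
    - [[-1.9,-2.7,0],-1]
    - [[-2.9,-4.1,0],-1.5]
    - [[-3.9,-5.5,0],-1.5]
    - [[-4.8,-6.8,0],-1.5]

```text
time: 13.9
position: [0.4505, -0.2232, 0.1105]
tool_rot: [-0.706, 0.039, -0.038, 0.706]
ft_force: [0.7, -1.1, -1.4]
grip_width: 0.0655
```

Emit:
arm_command:
  plan:
    - [[-0.3,-0.5,0],0]
    - [[-0.3,-0.5,-1],0]
    - [[-0.3,-0.5,-2],0]
    - [[-0.3,-0.5,-2.4],0]
    - [[-0.3,-0.5,-2.4],0]

```text
time: 14.4
position: [0.4438, -0.2334, 0.0493]
tool_rot: [-0.705, 0.039, -0.037, 0.707]
ft_force: [-0.6, 0.3, -0.3]
grip_width: 0.0657
```

```bash
python3 - <<'E'
from h import *
from scipy.spatial.transform import Rotation as Ro
s=camera("scene"); o=get_obs();print(o["position"],o["grip_width"],Ro.from_quat(o["tool_rot"]).as_matrix()[:,2].round(3))
crop(s,270,170,430,290,5,"s12.png")
E
```

```text
[ 0.44451618 -0.23390678  0.0501927 ] 0.06552704229540965 [0.108 0.994 0.001]
```

View pics/s12.png

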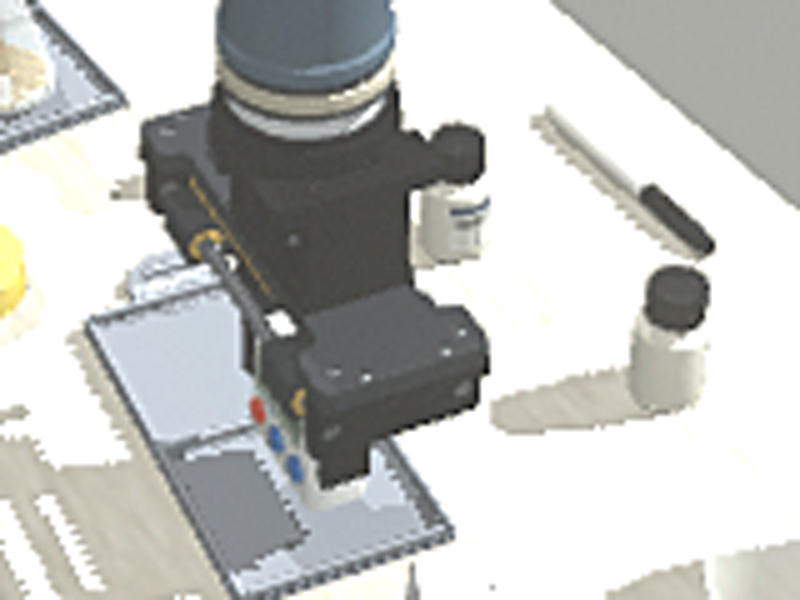

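Emit:
arm_command:
  plan:
    - [[0,0,-0.5],0]
    - [[0,0,-0.9],0]
    - [[0,0,-1],0]
    - [[0,0,-1],0]
    - [[0,0,-1],0]

```text
time: 14.95
position: [0.4445, -0.2344, 0.0256]
tool_rot: [-0.706, 0.039, -0.039, 0.706]
ft_force: [0.6, -0.1, 0.5]
grip_width: 0.0655
```

Emit:
arm_command:
  plan:
    - [[0,0,0],0]
    - [[0,0,0],0]
    - [[0,0,0],0]
    - [[0,0,0],0]
  fingers: 0.9

```text
time: 15.35
position: [0.4445, -0.2346, 0.0255]
tool_rot: [0.706, -0.039, 0.039, -0.706]
ft_force: [-0.4, 0.2, -0.1]
grip_width: 0.0816
```

Emit:
arm_command:
  plan:
    - [[0,0,0.8],0]
    - [[0,0,2],0]
    - [[0,0,3.5],0]
    - [[0,0,4],0]
    - [[0,0,4],0]

```text
time: 15.85
position: [0.4457, -0.2355, 0.1276]
tool_rot: [0.707, -0.037, 0.04, -0.705]
ft_force: [-0.0, -0.7, -0.3]
grip_width: 0.0828
```

```bash
python3 - <<'E'
from h import *
s=camera("scene"); o=get_obs();print(o["position"],o["grip_width"])
crop(s,270,170,430,290,5,"s13.png")
E
```

```text
[ 0.44484667 -0.23488383  0.12630569] 0.08258983127817632
```

View pics/s13.png

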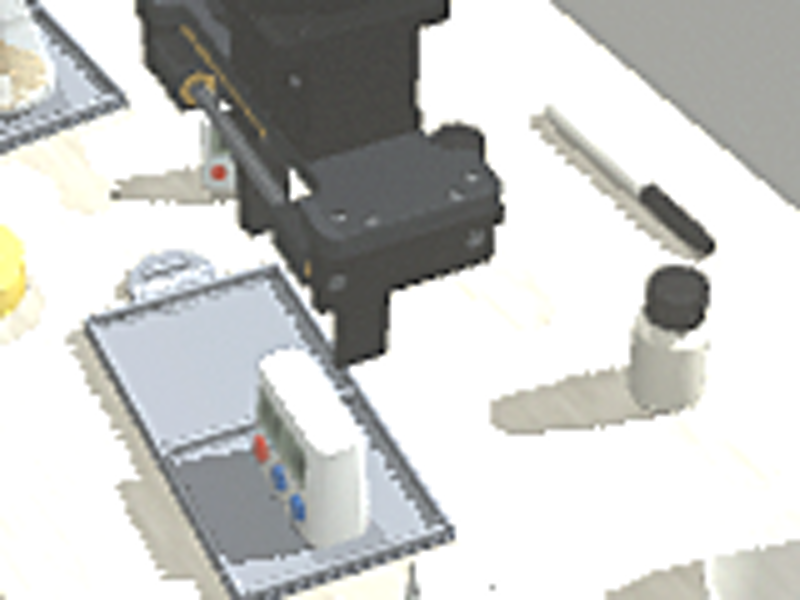

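Emit:
arm_command:
  plan:
    - [[1.5,-0.2,0],-1.55]
    - [[3,-0.4,0],-3.1]
    - [[4.5,-0.6,0],-4.65]
    - [[6,-0.8,0],-6.2]
    - [[7.3,-0.95,0],-7.75]
  fingers: 1

```text
time: 16.4
position: [0.6278, -0.258, 0.1232]
tool_rot: [-0.652, 0.273, -0.271, 0.653]
ft_force: [0.7, -0.5, 0.6]
grip_width: 0.0868
```

Emit:
arm_command:
  plan:
    - [[0,0,-0.5],0]
    - [[0,0,-0.5],0]
    - [[0,0,-0.5],0]

```text
time: 16.7
position: [0.6243, -0.2573, 0.1107]
tool_rot: [-0.653, 0.272, -0.268, 0.654]
ft_force: [0.0, -0.8, 0.2]
grip_width: 0.0872
```

```bash
python3 - <<'E'
from h import *
from scipy.spatial.transform import Rotation as Ro
s=camera("scene"); o=get_obs();p=o["position"]; R=Ro.from_quat(o["tool_rot"]).as_matrix(); print(p,R[:,2].round(3))
crop(s,330,150,470,270,5,"s14.png")
def pj(X): return ((proj(s,X)+.5-[330,150])*5-.5).round(0)
for d in(.047,-.047): print(pj(p+R[:,2]*d))
print(pj([.6275,-.2585,.066]))
E
```

```text
[ 0.62479856 -0.25765004  0.11166596] [ 0.707  0.707 -0.001]
[392. 241.]
[365. 373.]
[376. 381.]
```

View pics/s14.png

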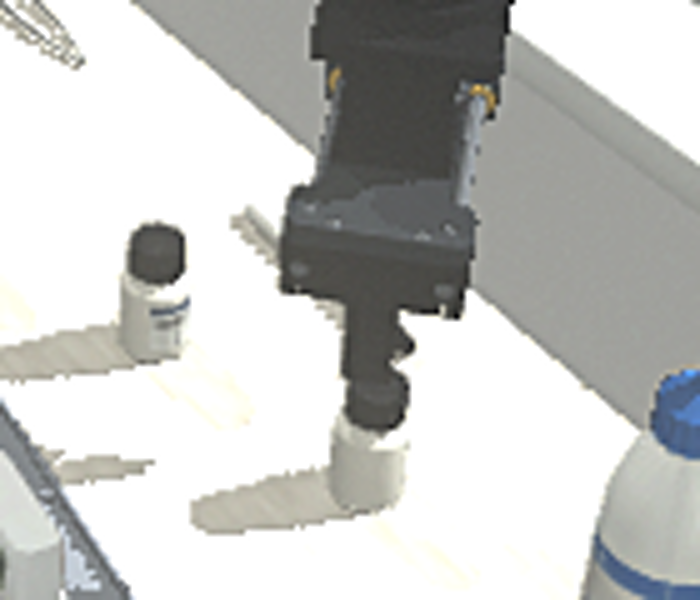

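Emit:
arm_command:
  plan:
    - [[0.1,-0.03,-0.8],0]
    - [[0.1,-0.03,-1.8],0]
    - [[0.1,-0.03,-2.8],0]
    - [[0.1,-0.03,-3.6],0]
    - [[0.1,-0.03,-3.95],0]

```text
time: 17.25
position: [0.6272, -0.2584, 0.0126]
tool_rot: [-0.653, 0.272, -0.269, 0.653]
ft_force: [0.1, 1.0, 0.2]
grip_width: 0.087
```

Emit:
arm_command:
  plan:
    - [[0,0,0],0]
    - [[0,0,0],0]
    - [[0,0,0],0]
    - [[0,0,0],0]
    - [[0,0,0],0]
  fingers: -1
  force: 15

```text
time: 17.75
position: [0.63, -0.2593, 0.0153]
tool_rot: [0.653, -0.27, 0.271, -0.653]
ft_force: [-0.2, 0.5, 0.2]
grip_width: 0.055
```

Emit:
arm_command:
  plan:
    - [[0,0,0],0]
    - [[0,0,0],0]
    - [[0,0,0],0]
    - [[0,0,0],0]
    - [[0,0,0],0]

```text
time: 18.25
position: [0.6294, -0.2592, 0.0145]
tool_rot: [0.653, -0.271, 0.271, -0.653]
ft_force: [-0.7, -0.4, 1.7]
grip_width: 0.0354
```

Emit:
arm_command:
  plan:
    - [[0,0,0.6],0]
    - [[0,0,1.8],0]
    - [[-0.5,0.3,3],0]
    - [[-1.7,1.1,3.4],0]
    - [[-3,2,3.4],0]

```text
time: 18.75
position: [0.5563, -0.2102, 0.1026]
tool_rot: [0.654, -0.268, 0.274, -0.653]
ft_force: [-0.2, 0.8, -2.0]
grip_width: 0.0347
```

Emit:
arm_command:
  plan:
    - [[-1.3,0.9,0],0]
    - [[-2.6,1.8,0],0]
    - [[-3.6,2.5,0],0]
    - [[-4.05,2.8,-0.6],0]
    - [[-4.05,2.8,-1.6],0]

```text
time: 19.25
position: [0.4521, -0.1378, 0.061]
tool_rot: [0.653, -0.27, 0.271, -0.653]
ft_force: [0.5, -0.2, -1.6]
grip_width: 0.0355
```

Emit:
arm_command:
  plan:
    - [[0,0,-0.6],0]
    - [[0,0,-1],0]
    - [[0,0,-1],0]

```text
time: 19.55
position: [0.4531, -0.1389, 0.0338]
tool_rot: [-0.653, 0.271, -0.27, 0.653]
ft_force: [0.4, -0.8, -0.9]
grip_width: 0.0351
```

```bash
python3 - <<'E'
from h import *
s=camera("scene"); o=get_obs();print(o["position"],o["grip_width"])
crop(s,270,170,430,290,5,"s15.png")
E
```

```text
[ 0.45340381 -0.13914943  0.034329  ] 0.03523538990930544
```

View pics/s15.png

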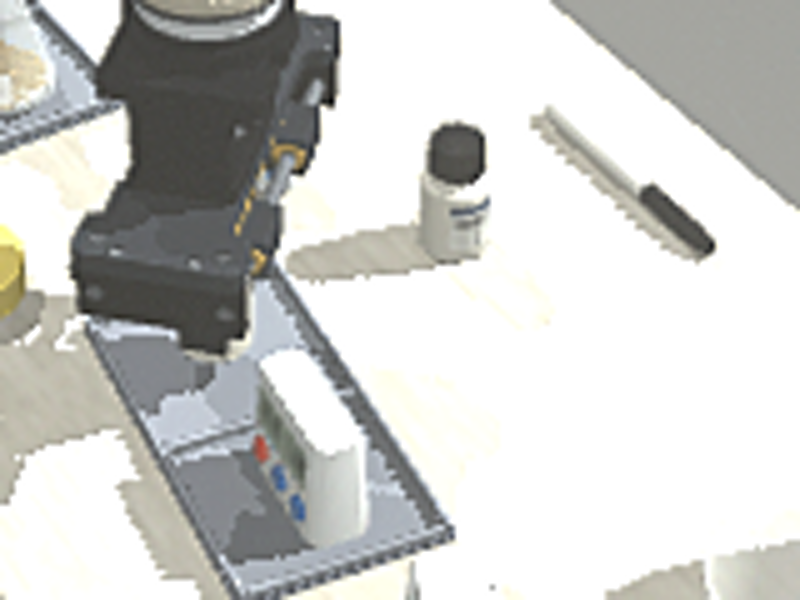

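Emit:
arm_command:
  plan:
    - [[0,0,-0.3],0]
    - [[0,0,-0.55],0]
    - [[0,0,-0.62],0]
    - [[0,0,-0.62],0]
    - [[0,0,-0.62],0]

```text
time: 20.1
position: [0.4533, -0.1391, 0.0189]
tool_rot: [0.653, -0.271, 0.271, -0.653]
ft_force: [0.8, -0.9, -0.2]
grip_width: 0.0352
```

Emit:
arm_command:
  plan:
    - [[0,0,0],0]
    - [[0,0,0],0]
    - [[0,0,0],0]
    - [[0,0,0],0]
  fingers: 0.3

```text
time: 20.5
position: [0.4533, -0.1391, 0.0189]
tool_rot: [0.653, -0.271, 0.271, -0.653]
ft_force: [-0.3, 0.0, -0.2]
grip_width: 0.0548
```

Emit:
arm_command:
  plan:
    - [[0,0,0.6],0]
    - [[0,0,1.8],0]
    - [[0,0,3.2],0]
    - [[0,0,4.2],0]
    - [[0,0,4.2],0]

```text
time: 21.0
position: [0.4552, -0.1401, 0.1268]
tool_rot: [0.654, -0.268, 0.273, -0.653]
ft_force: [0.5, -0.1, 0.1]
grip_width: 0.0562
```

```bash
python3 - <<'E'
from h import *
s=camera("scene"); o=get_obs();print(o["position"],o["grip_width"])
crop(s,270,150,430,290,5,"s16.png")
E
```

```text
[ 0.45417533 -0.13955186  0.12521115] 0.0566908466513751
```

View pics/s16.png

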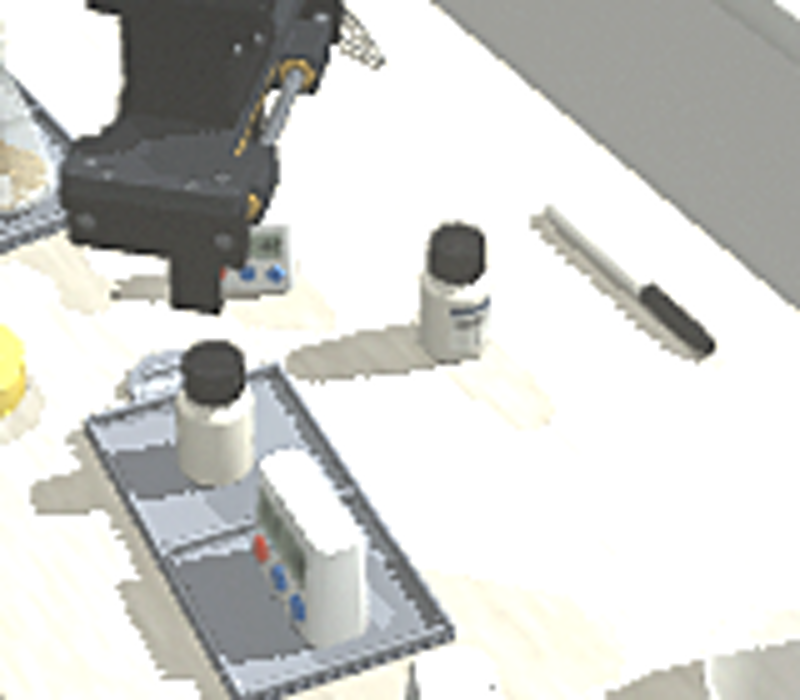

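Emit:
arm_command:
  plan:
    - [[1.5,0.2,0],0]
    - [[3,0.4,0],0]
    - [[4.5,0.6,0],0]
    - [[5.85,0.82,0],0]
    - [[5.85,0.82,-0.4],0]
  fingers: 1

```text
time: 21.55
position: [0.6047, -0.1186, 0.1133]
tool_rot: [-0.653, 0.268, -0.272, 0.654]
ft_force: [0.2, -0.3, 0.0]
grip_width: 0.0846
```

Emit:
arm_command:
  plan:
    - [[0,0,0],0]
    - [[0,0,0],0]

```text
time: 21.75
position: [0.5969, -0.1179, 0.1119]
tool_rot: [0.653, -0.273, 0.269, -0.653]
ft_force: [-0.3, -0.0, -0.5]
grip_width: 0.0866
```

```bash
python3 - <<'E'
from h import *
s=camera("scene"); o=get_obs();print(o["position"],o["grip_width"])
crop(s,290,120,430,240,5,"s17.png")
E
```

```text
[ 0.59732502 -0.11822523  0.11258996] 0.0867700896045909
```

View pics/s17.png

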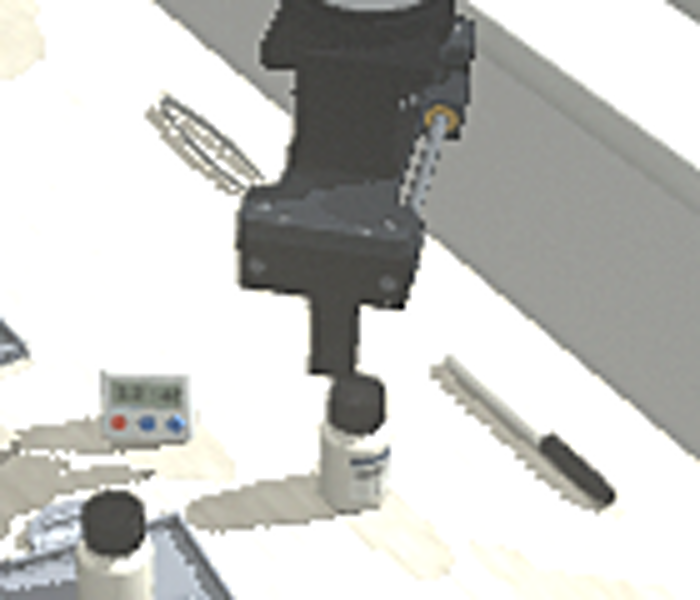

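Emit:
arm_command:
  plan:
    - [[0.2,-0.05,-0.8],0]
    - [[0.2,-0.05,-1.8],0]
    - [[0.2,-0.05,-2.8],0]
    - [[0.2,-0.05,-3.6],0]
    - [[0.2,-0.05,-3.92],0]

```text
time: 22.3
position: [0.602, -0.1196, 0.0141]
tool_rot: [0.653, -0.273, 0.269, -0.653]
ft_force: [-0.6, 0.4, 0.2]
grip_width: 0.0872
```

Emit:
arm_command:
  plan:
    - [[0,0,0],0]
    - [[0,0,0],0]
    - [[0,0,0],0]
    - [[0,0,0],0]
    - [[0,0,0],0]
  fingers: -1

```text
time: 22.8
position: [0.6049, -0.1199, 0.0167]
tool_rot: [-0.653, 0.27, -0.271, 0.653]
ft_force: [-0.6, 0.3, 0.1]
grip_width: 0.0547
```

Emit:
arm_command:
  plan:
    - [[0,0,0],0]
    - [[0,0,0],0]
    - [[0,0,0],0]
    - [[0,0,0],0]
    - [[0,0,0],0]

```text
time: 23.3
position: [0.6044, -0.1198, 0.0159]
tool_rot: [0.653, -0.271, 0.271, -0.653]
ft_force: [0.3, -0.5, 1.0]
grip_width: 0.0346
```

```bash
python3 - <<'E'
from h import *
s=camera("scene"); o=get_obs();print(o["position"],o["grip_width"])
crop(s,290,120,430,240,5,"s18.png")
E
```

```text
[ 0.60443695 -0.11978929  0.01590663] 0.03518599978725848
```

View pics/s18.png

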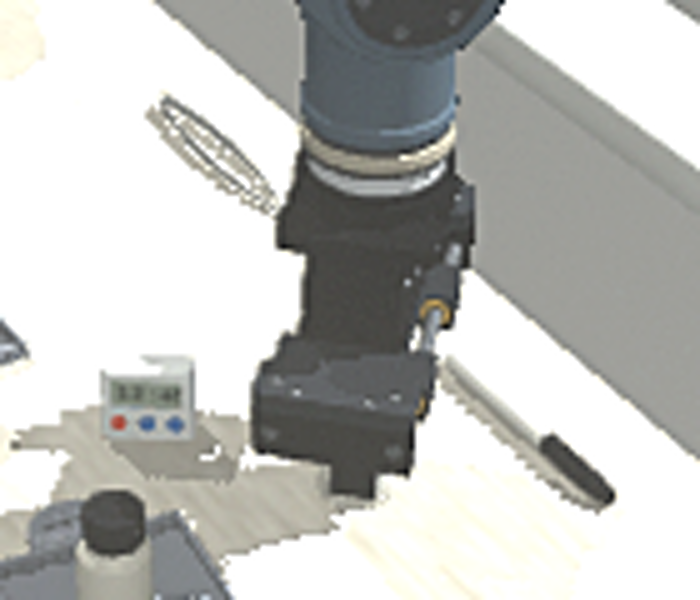

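Emit:
arm_command:
  plan:
    - [[0,0,0.6],0]
    - [[0,0,1.8],0]
    - [[0,0,3.4],0]
    - [[0,0.8,4.6],0]
    - [[0,2.2,5],0]

```text
time: 23.85
position: [0.6075, -0.067, 0.1456]
tool_rot: [-0.653, 0.268, -0.275, 0.653]
ft_force: [0.5, 0.7, -0.5]
grip_width: 0.0348
```

Emit:
arm_command:
  plan:
    - [[0,1.6,0],0]
    - [[0,3.2,0],0]
    - [[0,4.8,0],0]
    - [[-0.3,6.4,0],0]
    - [[-0.7,8,0],0]

```text
time: 24.35
position: [0.5871, 0.1368, 0.1417]
tool_rot: [-0.653, 0.27, -0.271, 0.654]
ft_force: [0.3, -0.0, -1.4]
grip_width: 0.0346
```

Emit:
arm_command:
  plan:
    - [[-0.7,1.4,0],0]
    - [[-1.6,2.9,0],0]
    - [[-2.6,4.3,0],0]
    - [[-3.7,5.5,0],0]
    - [[-4.6,6.4,0],0]

```text
time: 24.85
position: [0.4701, 0.297, 0.1416]
tool_rot: [-0.653, 0.27, -0.27, 0.654]
ft_force: [-0.7, -0.6, -1.2]
grip_width: 0.035
```

Emit:
arm_command:
  plan:
    - [[-0.65,0.27,0],0]
    - [[-0.65,0.27,-1.2],0]
    - [[-0.65,0.27,-2.8],0]
    - [[-0.65,0.27,-4],0]
    - [[-0.65,0.27,-4.2],0]

```text
time: 25.35
position: [0.4538, 0.3004, 0.0333]
tool_rot: [0.655, -0.272, 0.269, -0.652]
ft_force: [-0.5, -0.4, -0.7]
grip_width: 0.0352
```

```bash
python3 - <<'E'
from h import *
s=camera("scene"); o=get_obs();print(o["position"],o["grip_width"])
crop(s,190,90,330,210,5,"s19.png")
E
```

```text
[0.4545695  0.30073364 0.03408978] 0.035128801414831066
```

View pics/s19.png

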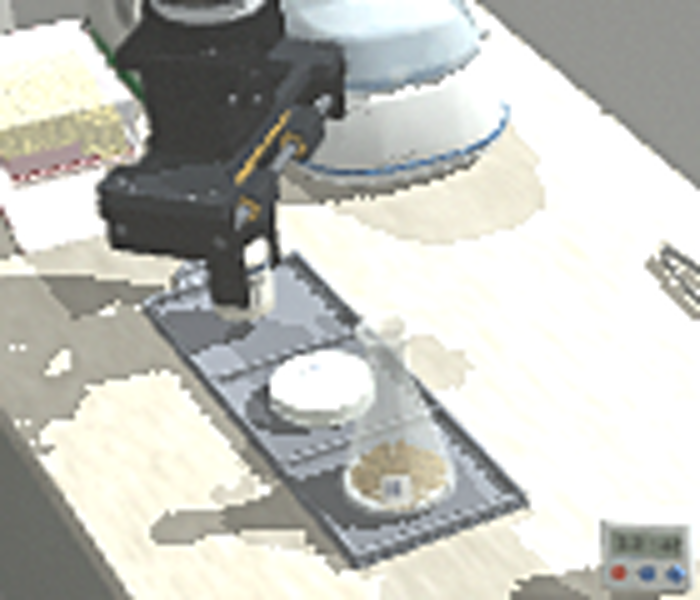

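Emit:
arm_command:
  plan:
    - [[0,0,-0.3],0]
    - [[0,0,-0.55],0]
    - [[0,0,-0.62],0]
    - [[0,0,-0.62],0]
    - [[0,0,-0.62],0]

```text
time: 25.9
position: [0.4561, 0.3021, 0.0209]
tool_rot: [-0.653, 0.27, -0.271, 0.654]
ft_force: [-0.1, 0.4, -0.6]
grip_width: 0.035
```

Emit:
arm_command:
  plan:
    - [[0,0,0],0]
    - [[0,0,0],0]
    - [[0,0,0],0]
    - [[0,0,0],0]
  fingers: 0.3

```text
time: 26.3
position: [0.4558, 0.302, 0.0204]
tool_rot: [-0.653, 0.271, -0.271, 0.653]
ft_force: [1.3, -0.5, 0.6]
grip_width: 0.054
```

Emit:
arm_command:
  plan:
    - [[0,0,0.6],0]
    - [[0,0,1.8],0]
    - [[0,0,3.2],0]
    - [[0,0,5],0]
    - [[0,0,6.5],0]

```text
time: 26.8
position: [0.4557, 0.302, 0.1848]
tool_rot: [-0.653, 0.27, -0.271, 0.653]
ft_force: [-0.1, 0.7, -0.3]
grip_width: 0.0564
```

Emit:
arm_command:
  plan:
    - [[-1,1.5,0.3],0]
    - [[-2,3,0.3],0]
    - [[-3,4.5,0.3],0]
    - [[-4,6,0.3],0]
    - [[-5,7.5,0.3],0]

```text
time: 27.3
position: [0.3294, 0.4906, 0.1904]
tool_rot: [0.653, -0.271, 0.271, -0.653]
ft_force: [1.1, 0.2, 0.6]
grip_width: 0.0568
```

Emit:
arm_command:
  plan:
    - [[-1.5,1.2,0],0]
    - [[-2.5,2,0],0]
    - [[-3.5,3,0],0]
    - [[-3.5,3,0],0]
    - [[-3.5,3,0],0]

```text
time: 27.8
position: [0.2424, 0.5645, 0.1901]
tool_rot: [0.654, -0.27, 0.27, -0.653]
ft_force: [-1.0, -0.8, -0.5]
grip_width: 0.0567
```

```bash
python3 - <<'E'
from h import *
t=camera("top"); s=camera("scene"); o=get_obs();print(o["position"],o["time"])
crop(t,160,190,300,270,5,"t20.png");crop(t,300,190,420,270,5,"t21.png");crop(s,200,110,360,300,4,"s20.png")
E
```

```text
[0.24374149 0.56372119 0.19012965] 27.9
```

View pics/t20.png

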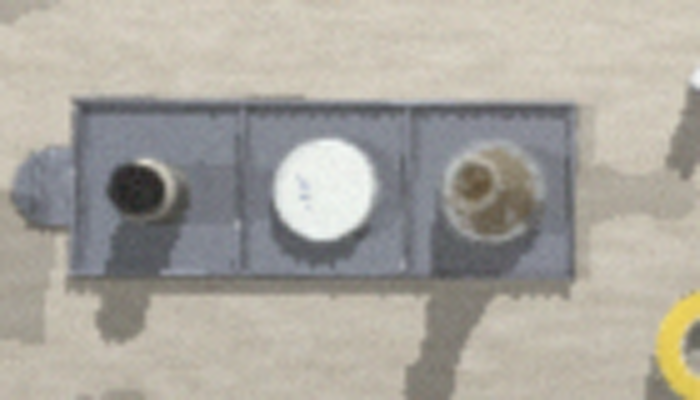

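View pics/t21.png

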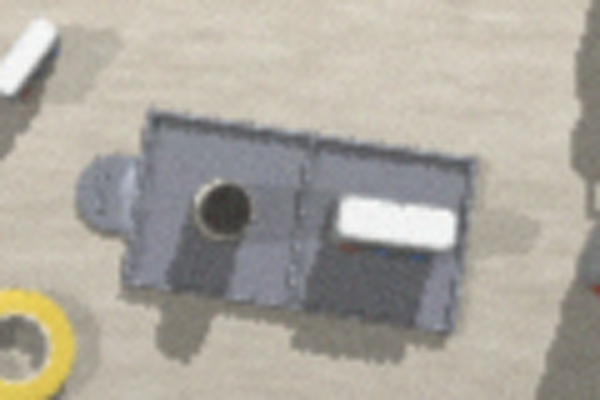

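View pics/s20.png

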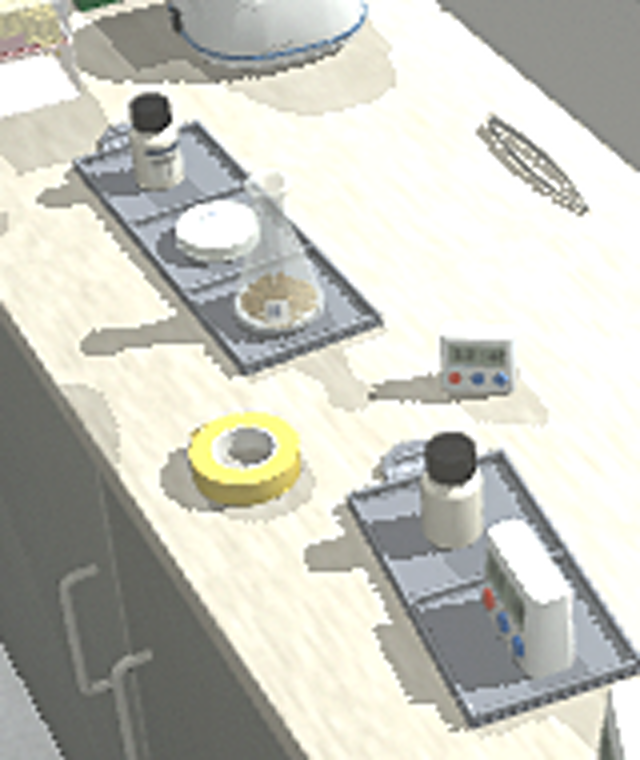

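```bash
python3 - <<'E'
from h import *
c=camera("top"); s=camera("scene")
def o(u,v,x0,y0,k=5): return (u+.5)/k-.5+x0,(v+.5)/k-.5+y0
def loc(P,ctr,yaw):
    d=P[:2]-ctr; cs,sn=np.cos(yaw),np.sin(yaw); return np.array([cs*d[0]+sn*d[1],-sn*d[0]+cs*d[1]])*1000
for name,yaw,ctop,csc,items in (
 ("long",.020,[.4575,.2083],[.4572,.2017],[("bot",(138,190,160,190),(151,110),.07),("dish",(325,190,160,190),(216,226),.019),("mouth",(476,181,160,190),(271,183),.108),("foot",(493,191,160,190),(280,301),.012)]),
 ("short",-.113,[.4474,-.1855],[.4480,-.1897],[("bot",(224,210,300,190),(450,455),.07),("timertop",(397,223,300,190),(529,564),.062)])):
  for n,p,q,z in items:
    a=onz(c,*o(*p),z); b=onz(s,*o(*q,200,110,4),z)
    print(name,n,"top",loc(a,ctop,yaw).round(1),"scene",loc(b,csc,yaw).round(1))
E
```

```text
long bot top [-3.8 92.8] scene [-4.2 90.2]
long dish top [-0.8 -1.6] scene [-0.4  2.2]
long mouth top [ -0.4 -98.8] scene [  2.3 -93.3]
long foot top [ -0.7 -97.5] scene [  1.3 -92.1]
short bot top [-2.2 49.3] scene [-4.  44.2]
short timertop top [  4.2 -48.7] scene [  3.1 -47.9]
```

All five are within about 6 mm of their bay centres and upright, and the gripper is clear. I'm handing in.

```bash
python3 - <<'E'
from rig import *
print(hand_in()); print(get_obs()["time"])
E
```

```text
the job is handed in; nothing more can be done
None
the job is handed in; nothing more can be done
```

Both kits are made up and the job is handed in, at about 28 s of the 125 s allowed; the hand-in gave no verdict. The dish, flask and one bottle went into the long tray. The mid-sized timer (65.6 mm at the fingers) and the other bottle went into the short tray. Nothing was knocked over.

In the last pictures, each item stands upright in its bay, or lies flat in the case of the dish. The gripper was clear at about (0.24, 0.56, 0.19).

| Item | Bay | Offset from bay centre |
|---|---|---|
| Bottle | long tray, tab | about 4 mm across, 3–6 mm along |
| Dish | long tray, middle | within 2.2 mm |
| Flask | long tray, far | 1–4 mm |
| Bottle | short tray, tab | about 2–4 mm |
| Timer | short tray, far | about 2–3 mm, judged from its top |

No check failed. The two cameras disagreed by 4–7 mm on where the trays sit along y, so I aimed between the two readings. Measured against each camera's own tray position, every item is well inside the 15 mm tolerance.

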